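Push the spoon box home between the teapot blocks

ROBOT

A 6-joint arm with a two-finger parallel gripper is mounted at the origin on the work surface. World frame = base frame: x ahead of the robot, y to its left, z up, the work surface at z = 0. Lengths are in mm, angles in rad, forces in N, time in s.
With the tool pointing down it reaches from about 200 to 875 mm from the base axis. Payload 3.4 kg.
Tool frame: the origin (TCP) lies midway between the tips of the shut fingers; the grasp point (between the pads) lies 19 mm behind it; z points along the fingers, y is the line along which they close (so a half turn about z gives the same grasp; the last joint's range is limited). The gripper opens to 94 mm and grips with 3 to 60 N. Pads are 16 mm wide; open, the fingers measure 119 mm over their backs; the gripper's body (75 mm by 177 mm) begins 78 mm behind the grasp point.
Start: joints at [1.015, 0.276, 1.505, -0, 1.361, -0.121], TCP at [242.228, 521.527, 205.493] pointing down, gripper open.
Joint ranges: [-2.89, 2.89], [-0.75, 2.08], [0.22, 2.7], [-1.18, 4.32], [0.11, 2.71], [-2.7, 2.7]. Speed limits (rad/s): [2.57, 2.57, 3.14, 3.14, 3.14, 3.14].

INTERFACE

Orientations are given as a unit quaternion [x, y, z, w].
In Python, from plant import arm gives the robot as it stands. The module is installed in compiled form; this text tells all that it offers.
- The arm moves only by the shell command python3 -m handwheel 'ROWS'. ROWS is JSON, a list of rows, each a list of 5 numbers: the shift along the tool's x, y, z as a fraction of full scale, then the turn about the tool's z as a fraction of full scale, then the closure, from 0 (fully open) to 1 (shut). A call has 1 to 12 rows; each row shifts and turns the commanded pose from where the row before left it, along the tool's axes as they then stand; what a row does not reach is not made up. Full scale, the value 1, is 50 mm for a shift and 6 degrees for a turn. A row lasts 1/10 s, in which the tool goes at most 50 mm and 8.59 degrees, less where a joint would pass 70% of its speed; a pose out of reach is approached as far as the arm can. A call with a number of a shift or a turn outside -1 to 1 is refused whole. A call with a gripper value outside its range is refused whole. The fingers move at their own pace and stop on an object; the grip force is fixed at half the most. Time passes only in rows, so rows that do not move let the fingers close. It gives the time, the measured TCP pose, the force, the opening and the grip force at its end, in the units of the state.
- arm.get_obs(): the state, without advancing time (a new reading comes with each control period).
- arm.snapshot(name): name is "scene" or "top" or "wrist"; returns the picture (480x640x3 uint8, red, green, blue); there is no depth.
- arm.calibration(name): a dict with "K" (3x3 intrinsics, pixels), "cam_to_world" (4x4, takes a point from camera to world coordinates). Camera axes: x right, y up, looking along -z (the intrinsics and any distortion apply to the point x, -y, -z); pixel columns grow to the right and rows downward; lengths in mm; the calibration is good to about 2 mm. A picture is of the moment at which its call begins: read the wrist's pose just before it. calibration takes no time and is no camera call; for the wrist camera it gives the pose at the moment of the call.
- arm.hand_in(): hands the job in; it is judged then, once.
The state is a dict: "time": time; "joint_pos": joint angles; "qvel": joint speeds; "joint_efforts": joint torques, N m; "eef_pos": TCP position; "tcp_rot": TCP orientation; "wrist_force": force on the tool from outside, world axes, zero at the start; "moment": the same for the moment, N m; "opening": finger opening in mm; "finger_force": force on a finger pad.
Only numpy, scipy, OpenCV 4.12 (cv2) and the standard library are available. Lean on these libraries where they do the work, as an engineer would, in place of code of your own. Each camera call takes 0.05 s, during which the arm holds its last target. There are 200 camera calls.

TASK

Put the wooden spoon box away by pushing it with the fingers: push its sliding cover fully shut and push the box, closed end first, through the narrow gap between the two stone blocks that carry the glass teapots until it sits fully home against the back stone. The box stays on the shelf throughout (do not lift or tip it), and the teapots, glasses, cup, tin and bowl are left where they stand.

Things in the scene. Friction and masses are not known exactly. Their poses are not given: they have to be found in the camera images.
- stand: Fixed low pale stone stand, U-shaped from above: two blocks 130 wide, 112 deep, 50 mm high, each carrying a teapot; between them a gap 86 wide, 90 mm deep, shut behind by a back stone. Mouth corners rounded, 12 mm radius. Origin: centre of the gap's mouth at shelf height, in line with the blocks' fronts. x points into the gap, away from the robot; back stone at x = 90 mm; y across, z up.
- spoon_box: Loose wooden box, 165 long (x), 80 wide (y), 50 mm high, 0.35 to 0.6 kg, lying askew on the shelf in front of the gap. Origin: centre of its underside. Its x axis points to the closed end, which goes in first; the cover slides out over the other end (x = -82.5 mm), towards the robot. Home, its origin is at x = 7.5 mm, y = 0 (3 mm play) of the stand; the near end then sticks out 75 mm.
- cover (a joint): Sliding cover of the spoon box: plate 159 x 67 x 6 mm in grooves between the box's side walls, upper face 47.5 mm above the shelf. Value in m: 0 = shut, its edge flush with the box's near end; positive = how far it sticks out over that end towards the robot (18 to 35 mm at the start). It slides at about 0.6 N, less than the box needs (1.5 to 5 N).
- teapot_left: Glass teapot, 106 mm wide, 122 mm high with its knob, handle along its -x, spout along its +x (each to 87 mm from the axis), on the stand's left (+y) block, handle turned outwards and to the front. Origin: centre of its underside. To be left alone.
- teapot_right: The same teapot on the right (-y) block, handle outwards and to the front. Origin: centre of its underside. To be left alone.
- red_cup: Plastic cup, 76 mm wide, 95 mm high. Origin: centre of its underside. To be left alone.
- tin: Steel tin with a twist cap, 78 mm wide, 100 mm high. Origin: centre of its underside. To be left alone.
- glass_a: Tea glass, 62 mm wide, 80 mm high. Origin: centre of its underside. To be left alone.
- glass_b: Tea glass like the other, 62 mm wide, 80 mm high. Origin: centre of its underside. To be left alone.
- sugar_bowl: White bowl, 96 mm wide, 50 mm high, beside the stand. Origin: centre of its underside. To be left alone.
There are look-alikes about, which are no part of the job. There is more than one size of the spoon_box; the one meant has the size given above.

How it is judged (in metres and radians):
At the end, for the whole second after the job is handed in: The spoon box lies flat in the gap, closed end in, against the back stone (within 5 mm) and in line with the gap, its cover shut to within 4 mm, at rest; both teapots stand on their blocks where they were (within 10 mm), and the cup, tin, glasses and bowl where they were (within 15 mm) (x of spoon_box in the frame of stand between 0.0025 and 0.012 m and y of spoon_box in the frame of stand between -0.006 and 0.006 m and z of spoon_box in the frame of stand below 0.004 m and angle between the x axis of spoon_box and the x axis of stand, either way round below 0.08 rad and value of joint cover below 0.004 m and linear speed of spoon_box below 0.01 m/s and distance of each of teapot_left, teapot_right from where it was at the start of the episode below 0.01 m and distance of each of red_cup, tin, glass_a, glass_b, sugar_bowl from where it was at the start of the episode below 0.015 m); the robot touches nothing.
It fails at once if the spoon box is lifted (more than 12 mm) or tipped (height (world z) of spoon_box above 0.012 m or angle between spoon_box's own z axis and vertical above 0.2 rad).
It fails at once if a teapot is shifted by more than 10 mm or tipped (distance of any of teapot_left, teapot_right from where it was at the start of the episode above 0.01 m or angle between any of teapot_left, teapot_right's own z axis and vertical above 0.2 rad).
It fails at once if a glass, the cup, the tin or the bowl is shifted by more than 15 mm or tipped (distance of any of red_cup, tin, glass_a, glass_b, sugar_bowl from where it was at the start of the episode above 0.015 m or angle between any of red_cup, tin, glass_a, glass_b, sugar_bowl's own z axis and vertical above 0.3 rad).
It also fails if it takes over 61 s, if anything falls off the work surface, if the arm or the gripper's body presses on something with over 40 N, if the wrist force passes 120 N, or if a joint passes its speed limit or range.

## Working session

There is one attempt and no reset: what is moved stays moved. The work goes in short steps, Python scripts to look and compute and a shell command to move; the robot and the scene stay as the last step left them, time stands still between calls to the robot, and variables do not carry over. Pictures are saved under pics/ and viewed, at most 10 in all, crops included, and the job is handed in when it is done.

```bash
mkdir -p pics; cat > h.py <<'E'
import numpy as np,cv2
from plant import arm
def snap(n,f):
    im=arm.snapshot(n); cv2.imwrite('pics/'+f,im[:,:,::-1]); return im
def px2w(n,uv,z,cal=None):
    c=cal or arm.calibration(n); K=np.array(c['K']);T=np.array(c['cam_to_world'])
    uv=np.atleast_2d(uv).astype(float)
    d=np.c_[uv,np.ones(len(uv))]@np.linalg.inv(K).T*[1,-1,-1]
    d=d@T[:3,:3].T; o=T[:3,3]
    return o+d*((z-o[2])/d[:,2])[:,None]
def w2px(n,p):
    c=arm.calibration(n); K=np.array(c['K']);T=np.linalg.inv(np.array(c['cam_to_world']))
    q=np.atleast_2d(p)@T[:3,:3].T+T[:3,3]; q=q*[1,-1,-1]; q=q@K.T; return q[:,:2]/q[:,2:]
E
python3 - <<'E'
from h import *
snap('top','top.png');snap('scene','scene.png')
o=arm.get_obs();print(o['eef_pos'],o['tcp_rot'],o['time'],o['opening'])
c=arm.calibration('top');print(c)
E
```

```text
[241.94813352 521.07744726 204.72510237] [ 2.15678871e-01  9.76464025e-01 -7.52090806e-04 -2.59894436e-04] 0.1 93.9237501081178
{'K': array([[490.96053763,   0.        , 319.34380237],
       [  0.        , 490.96053763, 232.70586739],
       [  0.        ,   0.        ,   1.        ]]), 'cam_to_world': array([[-6.97249815e-03,  9.93830252e-01, -1.10692436e-01,
         3.58328693e+02],
       [-9.99941481e-01, -7.84505643e-03, -7.44914746e-03,
         9.00820803e+00],
       [-8.27157650e-03,  1.10634019e-01,  9.93826793e-01,
         1.28960607e+03],
       [ 0.00000000e+00,  0.00000000e+00,  0.00000000e+00,
         1.00000000e+00]])}
```

View pics/top.png

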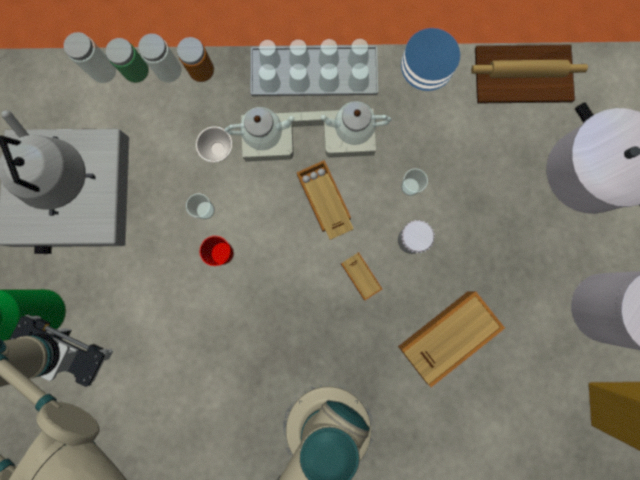

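View pics/scene.png

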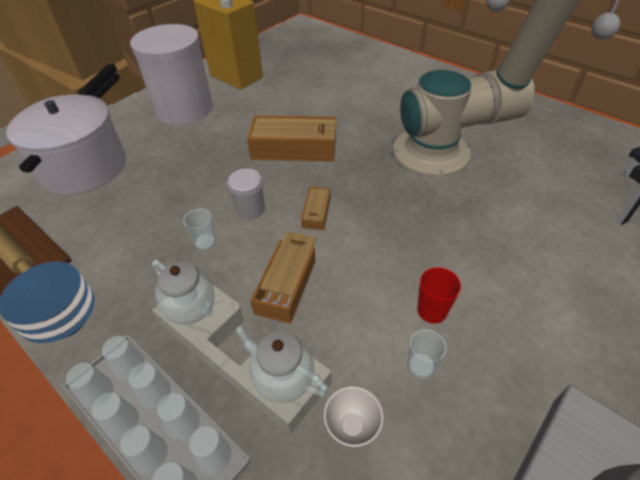

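```bash
python3 - <<'E'
from h import *
im=cv2.imread('pics/top.png')[100:248,225:395]
cv2.imwrite('pics/crop.png',cv2.resize(im,None,fx=4,fy=4,interpolation=cv2.INTER_CUBIC))
E
```

```text
(no output)
```

View pics/crop.png

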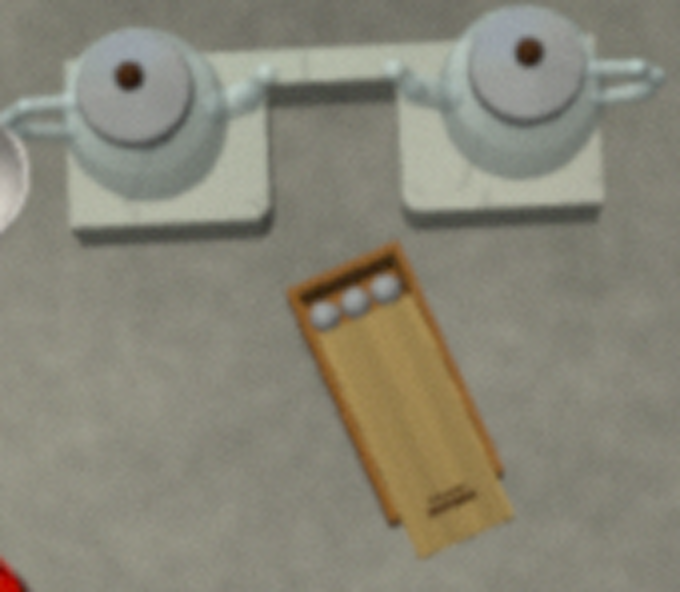

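```bash
python3 - <<'E'
from h import *
np.set_printoptions(precision=1,suppress=True)
f=lambda L,z:px2w('top',(np.array(L)+.5)/4-.5+[225,100],z)[:,:2]
b=f([(289,291),(397,241),(502,475),(394,524)],50)
print(b,[np.linalg.norm(b[i]-b[i-1]) for i in range(4)])
c=b.mean(0);d=(b[0]+b[1]-b[2]-b[3]);print('box',c,'yaw',np.degrees(np.arctan2(d[1],d[0])))
cv=f([(513,518),(420,556)],47.5);d/=np.linalg.norm(d);print('cover',cv,(c-cv.mean(0))@d-82.5)
s=f([(72,228),(600,203),(268,205),(403,195),(268,86),(398,80)],50);print('stand',s,np.linalg.norm(s[0]-s[1]))
print('others',px2w('top',[(415,181),(418,236),(214,143),(200,206),(216,251)],40)[:,:2])
e=s[0]-s[1];print('stand yaw',np.degrees(np.arctan2(-e[0],e[1])),'back mid',s[4:].mean(0),'front mid',s[:2].mean(0))
E
```

```text
[[653.3  75.1]
 [685.6   5.3]
 [532.5 -60.4]
 [501.6   8.7]] [np.float64(165.550259814041), np.float64(76.94499899935569), np.float64(166.5566897887681), np.float64(75.61169878708863)]
box [593.3   7.2] yaw 23.43884452301298
cover [[505.2 -67.1]
 [481.3  -7.7]] 26.980681180321312
stand [[ 696.1  215.5]
 [ 709.5 -126.2]
 [ 710.2   88.6]
 [ 716.     1.1]
 [ 789.7   88.5]
 [ 792.9    3.8]] 341.94701763650477
others [[ 630.2 -230. ]
 [ 487.1 -233.6]
 [ 736.1  292.6]
 [ 569.3  326. ]
 [ 452.6  282.7]]
stand yaw 2.2462882114304614 back mid [791.3  46.2] front mid [702.8  44.7]
```

The meant box is the middle one at (325,200): about 165 x 77 mm as measured, with the cover pulled towards the robot. The small one at (361,276) and the large one at (452,337) are look-alikes. The crop shows the box's open front with the spoon heads and the cover sticking out about 27 mm over the near end (crop px 466,537).

Plan: push on its right side with the open fingers to square it up with the gap, then push on its end with two fingertips.

```bash
cat > go.py <<'E'
# print shift needed in tool axes (units of 50mm) and turn (units of 6deg) to reach world x y z, theta(tool y angle, deg)
import sys
from h import *
from scipy.spatial.transform import Rotation as R
o=arm.get_obs();M=R.from_quat(o['tcp_rot']).as_matrix();th=np.degrees(np.arctan2(M[1,1],M[0,1]))
g=np.array([float(v) for v in sys.argv[1:]])
np.set_printoptions(precision=2,suppress=True)
print('t',o['time'],'pos',o['eef_pos'],'th',th,'F',o['wrist_force'],'open',o['opening'])
print('shift',M.T@(g[:3]-o['eef_pos'])/50,'turn',(th-g[3])/6)
E
python3 -m handwheel '[[-0.75,-0.53,0,0,0],[-0.75,-0.53,0,0,0],[-0.75,-0.53,0,0,0],[-0.75,-0.53,0,0,0],[-0.75,-0.53,0,0,0],[-0.75,-0.53,0,0,0],[-0.75,-0.53,0,0,0],[-0.75,-0.53,0,0,0],[-0.75,-0.53,0,0,0],[-0.75,-0.53,0,0,0],[-0.75,-0.53,0,0,0],[-0.75,-0.53,0,0,0]]'
python3 -m handwheel '[[0,0,0,1,0],[0,0,0,1,0],[0,0,0,1,0],[0,0,0,1,0],[0,0,0,1,0],[0,0,0,1,0],[0,0,0,1,0],[0,0,0,1,0],[0,0,0,1,0],[0,0,0,1,0],[0,0,0,0.5,0],[0,0,0,0,0]]'
python3 go.py 590 -95 205 2
```

```text
time: 1.3
eef_pos: [516.8, 41.8, 205.2]
tcp_rot: [0.216, 0.976, 0.0, -0.0]
wrist_force: [-0.0, 0.7, -0.1]
opening: 94.0
finger_force: 0.0
time: 2.5
eef_pos: [516.1, 43.5, 205.1]
tcp_rot: [0.694, 0.72, -0.0, -0.0]
wrist_force: [-0.7, 0.7, -0.8]
opening: 94.0
finger_force: 0.0
t 2.5 pos [516.11  43.54 205.1 ] th 2.09692034512503 F [-0.75  0.72 -0.79] open 93.99942195345876
shift [-2.82  1.38  0.  ] turn 0.01615339085417163
```

```bash

python3 -m handwheel '[[-0.7,0.35,0,0,0],[-0.7,0.35,0,0,0],[-0.7,0.35,0,0,0],[-0.72,0.33,0,0,0],[0,0,0,0,0],[0,0,0,0,0]]'
python3 go.py 590 -95 18 2; python3 -c "
from h import *
np.save('wc.npy',np.r_[np.array(arm.calibration('wrist')['cam_to_world']),np.c_[np.array(arm.calibration('wrist')['K']),[0,0,0]]]);snap('wrist','w1.png')"
```

```text
time: 3.1
eef_pos: [590.2, -95.2, 204.7]
tcp_rot: [0.694, 0.72, -0.0, -0.001]
wrist_force: [-0.1, -0.2, -0.2]
opening: 94.1
finger_force: 0.0
t 3.1 pos [590.2  -95.23 204.69] th 2.043861564374982 F [-0.12 -0.17 -0.19] open 94.0796198547471
shift [0.   0.   3.73] turn 0.0073102607291636685
```

View pics/w1.png

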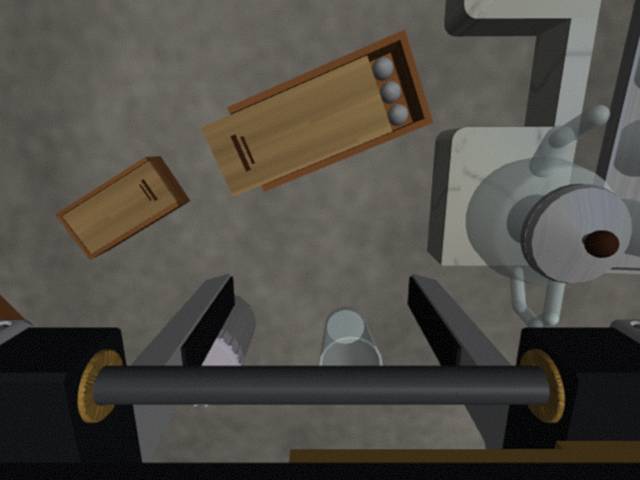

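The wrist picture shows the box (top corners 404,31; 432,123; 266,188; 229,107), the gap's edges at rows 18 and 127, and the back stone at about column 565. The fingers are clear of the box, the tin and the glass.

```bash
python3 - <<'E'
from h import *
np.set_printoptions(precision=1,suppress=True)
a=np.load('wc.npy');cal={'cam_to_world':a[:4],'K':a[4:,:3]}
b=px2w('',[(404,31),(432,123),(266,188),(229,107)],50,cal)[:,:2]
d=b[0]+b[1]-b[2]-b[3];print('box',b,b.mean(0),np.degrees(np.arctan2(d[1],d[0])),[np.linalg.norm(b[i]-b[i-1]) for i in range(4)])
print('gap L',px2w('',[(475,18),(570,18)],50,cal)[:,:2],'R',px2w('',[(470,127),(552,127)],50,cal)[:,:2],'back',px2w('',[(571,19),(554,127)],50,cal)[:,:2],'front R',px2w('',[(452,150),(443,262)],50,cal)[:,:2])
E
python3 -m handwheel '[[0,0,0.8,0,0],[0,0,0.8,0,0],[0,0,0.8,0,0],[0,0,0.8,0,0],[0,0,0.5,0,0],[0,0,0,0,0],[0,0,0,0,0]]'
```

```text
box [[652.2  75.8]
 [684.    3.7]
 [536.2 -59.2]
 [503.9  10.7]] [594.1   7.7] 23.368235723373182 [np.float64(161.94629161289896), np.float64(78.83756990785832), np.float64(160.66391570929824), np.float64(77.01267729163058)]
gap L [[710.1  87.5]
 [788.7  90.2]] R [[718.3   1.5]
 [791.2   4.1]] back [[789.7  89.5]
 [793.    4.2]] front R [[ 704.8  -18.9]
 [ 709.9 -125.4]]
time: 3.85
eef_pos: [590.4, -93.7, 21.1]
tcp_rot: [0.694, 0.72, 0.0, -0.0]
wrist_force: [-0.0, 0.9, 0.8]
opening: 93.7
finger_force: 0.0
```

```bash

python3 -m handwheel '[[0.3,0,0.05,0,0],[0.15,0,0,0,0],[0.15,0,0,0,0],[0.15,0,0,0,0],[0.15,0,0,0,0],[0.15,0,0,0,0],[0.15,0,0,0,0],[0.15,0,0,0,0],[0.12,0,0,0,0],[0.1,0,0,0,0],[0,0,0,0,0],[0,0,0,0,0]]'
python3 go.py 590 -15 18 2; python3 -c "
from h import *
np.save('wc.npy',np.r_[np.array(arm.calibration('wrist')['cam_to_world']),np.c_[np.array(arm.calibration('wrist')['K']),[0,0,0]]]);snap('wrist','w2.png')"
```

```text
time: 5.05
eef_pos: [588.3, -15.7, 18.0]
tcp_rot: [0.694, 0.72, 0.001, 0.0]
wrist_force: [0.4, 0.3, 0.1]
opening: 93.6
finger_force: 0.0
t 5.05 pos [588.35 -15.73  17.99] th 2.050563785443309 F [0.43 0.26 0.1 ] open 93.61904315879595
shift [ 0.01  0.03 -0.  ] turn 0.008427297573884829
```

View pics/w2.png

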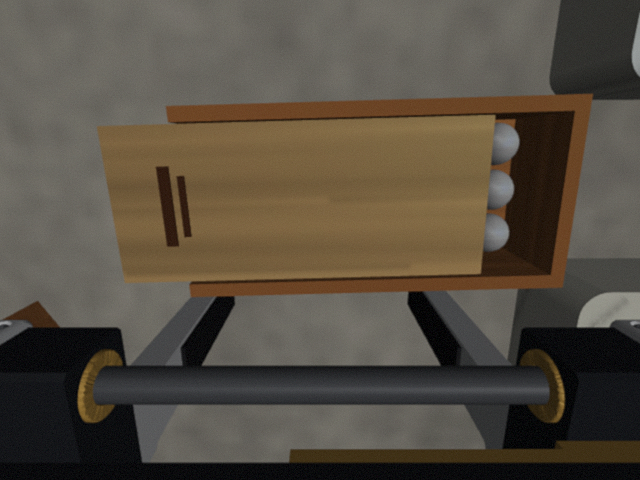

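The box is now nearly in line with the gripper, touching both fingers. Its top corners are at (591,95), (563,288), (192,294) and (168,107).

```bash
python3 - <<'E'
from h import *
np.set_printoptions(precision=1,suppress=True)
a=np.load('wc.npy');cal={'cam_to_world':a[:4],'K':a[4:,:3]}
b=px2w('',[(591,95),(563,288),(192,294),(168,107)],50,cal)[:,:2]
d=b[0]+b[1]-b[2]-b[3];print('box',b,b.mean(0),np.degrees(np.arctan2(d[1],d[0])),[np.linalg.norm(b[i]-b[i-1]) for i in range(4)])
E
```

```text
box [[687.8  82.4]
 [693.8   2.8]
 [529.4  -6. ]
 [524.6  72.2]] [608.9  37.8] 3.308168630969353 [np.float64(163.53540732544351), np.float64(79.8009665484478), np.float64(164.62215986175147), np.float64(78.26278943581399)]
```

```bash

for i in 1 2 3; do python3 -m handwheel '[[0.04,0,0,0,0]]' | egrep 'eef|wrist'; done; python3 -m handwheel '[[0,0,0,0,0],[0,0,0,0,0]]'|egrep 'eef|wrist'
python3 -c "
from h import *
np.save('wc.npy',np.r_[np.array(arm.calibration('wrist')['cam_to_world']),np.c_[np.array(arm.calibration('wrist')['K']),[0,0,0]]]);snap('wrist','w3.png')"
```

```text
eef_pos: [588.0, -14.6, 18.0]
wrist_force: [-0.2, -1.7, 0.1]
eef_pos: [587.6, -12.8, 18.0]
wrist_force: [-1.7, -1.8, 0.1]
eef_pos: [587.4, -10.8, 17.9]
wrist_force: [0.3, -3.1, -0.9]
eef_pos: [587.4, -10.4, 17.9]
wrist_force: [-0.4, -2.5, -1.0]
```

View pics/w3.png

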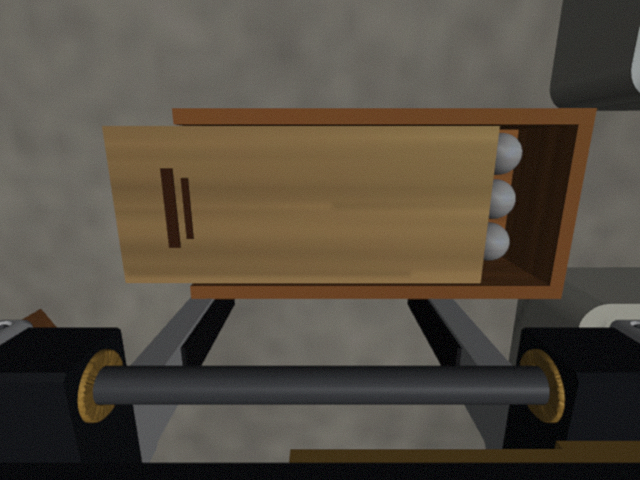

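Now square with the gripper: corners (595,109), (563,298), (191,297), (174,108).

```bash
python3 - <<'E'
from h import *
np.set_printoptions(precision=1,suppress=True)
a=np.load('wc.npy');cal={'cam_to_world':a[:4],'K':a[4:,:3]}
b=px2w('',[(595,109),(563,298),(191,297),(174,108)],50,cal)[:,:2]
d=b[0]+b[1]-b[2]-b[3];c=b.mean(0);print('box',b,c,np.degrees(np.arctan2(d[1],d[0])),'want y',44.4+.036*(c[0]-702))
E
python3 go.py 588 -60 18 2
```

```text
box [[689.4  82.7]
 [693.8   3.5]
 [528.   -2.1]
 [526.   77.2]] [609.3  40.3] 1.9413830162599774 want y 41.06142696292692
t 5.65 pos [587.38 -10.42  17.92] th 2.0770350084831146 F [-0.55 -1.75  0.26] open 94.21792800342396
shift [-0.99 -0.02 -0.  ] turn 0.012839168080519103
```

```bash

python3 -m handwheel '[[-0.5,0,0,0,0],[-0.5,0,0,0,0],[0,0,-0.8,0,0],[0,0,-0.8,0,0],[0,0,-0.8,-1,0.5],[0,0,0,-1,0.5],[0,0,0,-1,0.5],[0,0,0,-1,0.5],[0,0,0,-1,0.5],[0,0,0,-1,0.5],[0,0,0,-1,0.5],[0,0,0,-1,0.5]]'
python3 -m handwheel '[[0,0,0,-1,0.5],[0,0,0,-1,0.5],[0,0,0,-1,0.5],[0,0,0,-1,0.5],[0,0,0,-1,0.5],[0,0,0,-1,0.5],[0,0,0,-1,0.5],[0,0,0,0,0.5],[0,0,0,0,0.5]]'
python3 go.py 455 35.5 22 92
```

```text
time: 6.85
eef_pos: [589.4, -59.7, 138.0]
tcp_rot: [0.339, 0.941, 0.001, 0.0]
wrist_force: [0.1, -1.0, -0.7]
opening: 46.9
finger_force: 0.0
time: 7.75
eef_pos: [589.3, -60.0, 138.0]
tcp_rot: [-0.017, 1.0, 0.0, 0.0]
wrist_force: [0.3, 0.1, -0.1]
opening: 46.4
finger_force: 0.0
t 7.75 pos [589.32 -60.01 137.99] th 91.96251226449698 F [ 0.29  0.14 -0.11] open 46.38301965208771
shift [2.62 2.   2.32] turn -0.006247955917170127
```

```bash

python3 -m handwheel '[[0.6,0.4,0,0,0.5],[0.6,0.4,0,0,0.5],[0.6,0.4,0,0,0.5],[0.6,0.4,0,0,0.5],[0.22,0.4,0,0,0.5],[0,0,0.6,0,0.5],[0,0,0.6,0,0.5],[0,0,0.6,0,0.5],[0,0,0.52,0,0.5],[0,0,0,0,0.5]]'
python3 -m handwheel '[[-0.3,0,0,0,0.5],[-0.2,0,0,0,0.5],[-0.1,0,0,0,0.5],[-0.1,0,0,0,0.5],[-0.1,0,0,0,0.5],[-0.1,0,0,0,0.5],[-0.1,0,0,0,0.5],[-0.1,0,0,0,0.5]]'
python3 -m handwheel '[[-0.1,0,0,0,0.5],[-0.1,0,0,0,0.5]]'
python3 -m handwheel '[[-0.1,0,0,0,0.5],[-0.1,0,0,0,0.5]]'
python3 go.py 622 42 22 92
```

```text
time: 8.75
eef_pos: [451.9, 35.2, 19.5]
tcp_rot: [-0.017, 1.0, 0.001, -0.003]
wrist_force: [0.2, -0.3, -0.1]
opening: 47.1
finger_force: 0.0
time: 9.55
eef_pos: [509.8, 36.9, 22.0]
tcp_rot: [-0.018, 1.0, 0.0, -0.0]
wrist_force: [-2.0, -1.1, 0.5]
opening: 46.5
finger_force: 0.3
time: 9.75
eef_pos: [519.2, 37.2, 21.9]
tcp_rot: [-0.018, 1.0, 0.0, -0.001]
wrist_force: [-4.3, -1.3, 4.0]
opening: 47.0
finger_force: 2.3
time: 9.95
eef_pos: [527.8, 37.6, 21.7]
tcp_rot: [-0.018, 1.0, 0.0, -0.002]
wrist_force: [-4.2, -1.4, 2.7]
opening: 47.3
finger_force: 2.2
t 9.95 pos [527.79  37.64  21.66] th 92.09518324060271 F [-4.21 -1.39  2.74] open 47.25452449391286
shift [-1.89  0.02 -0.01] turn 0.015863873433784665
```

```bash

for i in 1 2 3 4 5; do python3 -m handwheel '[[-0.08,0,0,0,0.5],[-0.08,0,0,0,0.5]]' | egrep 'eef|wrist' ; done
python3 -c "
from h import *
im=snap('scene','s2.png')[180:430,130:380];cv2.imwrite('pics/s2c.png',cv2.resize(im[:,:,::-1],None,fx=2.4,fy=2.4,interpolation=2))"
```

```text
eef_pos: [537.9, 37.9, 21.7]
wrist_force: [-1.6, -0.8, -1.1]
eef_pos: [546.1, 38.1, 21.8]
wrist_force: [-2.1, -0.8, -0.8]
eef_pos: [554.0, 38.4, 21.9]
wrist_force: [-1.5, -0.1, -1.5]
eef_pos: [562.0, 38.8, 21.9]
wrist_force: [-2.0, 0.2, -0.4]
eef_pos: [569.9, 39.0, 21.9]
wrist_force: [-1.5, 0.5, -1.4]
```

View pics/s2c.png

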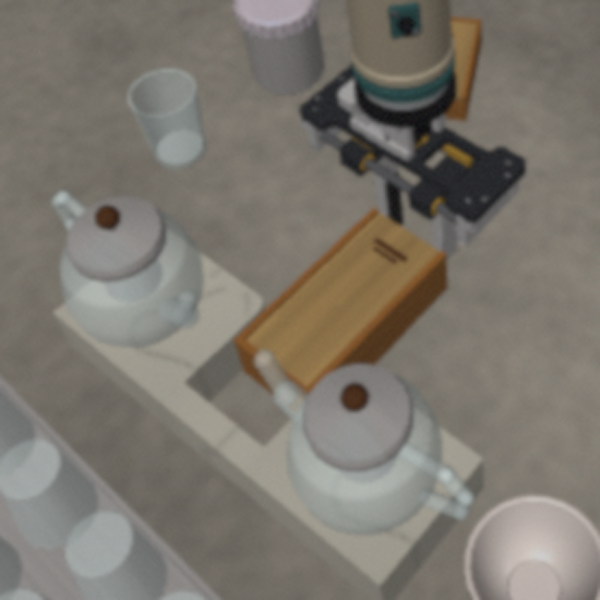

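The box is entering the gap squarely (leading edge at crop px 240,345 to 300,385) with its cover shut. I'll carry on to the back stone and watch the force.

```bash

for i in 1 2 3 4 5; do python3 -m handwheel '[[-0.08,0,0,0,0.5],[-0.08,0,0,0,0.5]]' | egrep 'eef|wrist' ; done
for i in 1 2 3; do python3 -m handwheel '[[-0.06,0,0,0,0.5]]' | egrep 'eef|wrist' ; done
```

```text
eef_pos: [577.4, 39.3, 22.1]
wrist_force: [-3.2, 0.1, 2.0]
eef_pos: [585.7, 39.6, 22.1]
wrist_force: [-3.6, -0.1, 1.1]
eef_pos: [593.6, 39.9, 22.1]
wrist_force: [-3.7, 0.1, 3.4]
eef_pos: [601.7, 40.2, 22.1]
wrist_force: [-3.8, 0.1, 3.5]
eef_pos: [609.7, 40.5, 22.1]
wrist_force: [-4.6, 0.5, 4.1]
eef_pos: [613.0, 40.6, 22.1]
wrist_force: [-5.0, 0.1, 3.8]
eef_pos: [615.7, 40.7, 22.0]
wrist_force: [-5.7, -0.9, 3.4]
eef_pos: [618.3, 40.8, 22.0]
wrist_force: [-11.8, -0.7, 9.0]
```

```bash

for i in 1 2; do python3 -m handwheel '[[-0.04,0,0,0,0.5]]' | egrep 'eef|wrist' ; done
python3 -m handwheel '[[0.1,0,0,0,0.5],[0.5,0,0,0,0.5],[1,0,0,0,0.5],[1,0,0,0,0.5],[1,0,0,0,0.5],[0,0,-0.8,0,0.5],[0.5,0,-0.8,0,0.5],[0.5,0,-0.8,0,0.5],[0,0,0,0,0.5],[0,0,0,0,0.5]]'
python3 -c "
from h import *
im=snap('top','t2.png')[90:240,225:395];cv2.imwrite('pics/t2c.png',cv2.resize(im[:,:,::-1],None,fx=4,fy=4,interpolation=2))"
```

```text
eef_pos: [618.2, 40.8, 21.8]
wrist_force: [-11.5, -0.7, 9.2]
eef_pos: [618.2, 40.8, 21.8]
wrist_force: [-13.9, -1.2, 12.2]
time: 13.5
eef_pos: [395.4, 32.4, 143.3]
tcp_rot: [-0.018, 1.0, -0.0, 0.004]
wrist_force: [-0.5, 0.2, 0.5]
opening: 47.2
finger_force: 0.0
```

View pics/t2c.png

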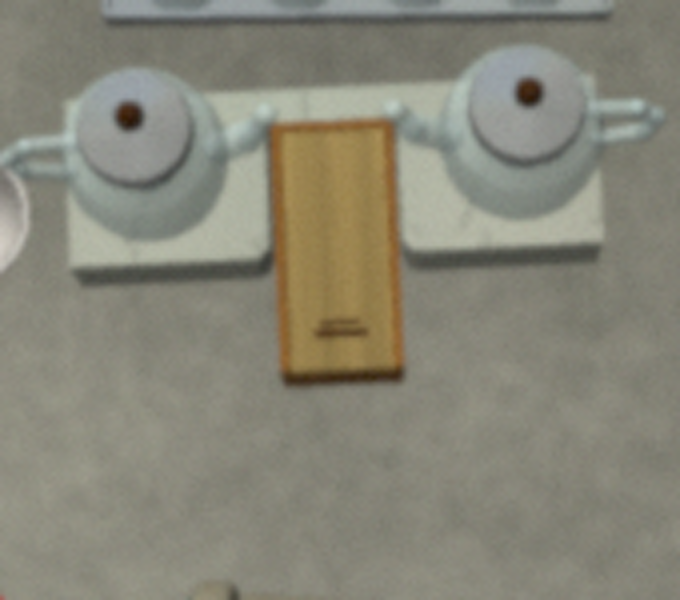

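The box is home: its closed end is against the back stone (crop row 122), it's in line with the gap, and the cover is flush at the near end (row 375). The teapots haven't moved, and the arm is clear.

```bash
python3 -c "
from plant import arm
print(arm.hand_in())"
```

```text
the job is handed in; nothing more can be done
None
```

I pushed the spoon box home against the back stone with its cover shut, the last picture shows it in line with the gap and the teapots in place, and I handed the job in at about 13.5 s (no verdict was returned).

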